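# Stack the empty tote on the gold medals

### The job

Stack the empty stack-nest tote on the tote that holds the gold medals, so that it stands level on the rim lugs instead of sinking down into that tote: turn it half round, so that its teal end lies over the white end of the gold tote. Set it down gently, do not drop it, let go, and leave the gold tote and the silver tote where they stand.

Things in the scene. Friction and masses are not known exactly. Their poses are not given: they have to be found in the camera images.
- empty_grip (a point): Grip point of the EMPTY white tote (0.2-0.33 kg), on its centre line, 64 above its underside, in its black upright fin: 12 thick in x, 60 long in y, top at 74. Pinch the fin across x from above, fingertips above the 30 x 76 pedestal (its top at 40). Free beside the fin: 59 each way in x; inside width 100 in y. Rim top at 92. Its x axis points to the tote's teal end, z up. (mm)
- empty_teal_end (a point): Middle of the empty tote's teal rim end: 92 in x from its centre line, 84 above its underside. All three totes are the same moulding, 200 long (x) x 142 wide (y) x 92 high, white with one short end (+x) teal, differing only in what they hold.
- gold_tote: The tote with gold medals, loose, 0.55-0.9 kg. Origin: centre of its underside, on the bench; x points to its teal end. Lugs inside its rim, tops at 76: same heading, a tote slips past and nests, underside at 54; turned 180 and centred, it rests on them, underside at 76, well above the medals. Play inside the rim 6 in x, 7 in y each way; the flared lip guides in 5 more. (mm)
- silver_tote: Bystander: the same tote holding silver-grey medals with dark centres. Origin: centre of its underside; x axis points to its teal end. Leave it alone.
There are look-alikes about, which are no part of the job. What is shaped like the part that bears empty_grip but green or red is not meant.

How it is judged:
By the outcome, as a careful person would: the job done as asked, in the order asked, and still so for the second after the job is handed in, with the robot touching nothing.
It also fails if it takes over 42 s, if anything falls off the work surface, if the arm or the gripper's body presses on something with over 40 N, if the wrist force passes 120 N, or if a joint passes its speed limit or range.

### The arm

A 7-joint arm with a two-finger parallel gripper is mounted at the origin on the work surface. World frame = base frame: x ahead of the robot, y to its left, z up, the work surface at z = 0. Lengths are in m, angles in rad, forces in N, time in s.
With the tool pointing down it reaches from about 0.4 to 0.85 m from the base axis. Payload 4.5 kg.
Tool frame: the origin (TCP) lies between the finger pads; the fingertips stand r.finger_overhang ahead of it and the grasp point (between the pads) lies 8 mm behind it (r.finger_overhang is the distance from the TCP to the fingertips, in m); z points along the fingers, x is the direction in which the jaws open and shut, and the axes are right-handed (so a half turn about z gives the same grasp; the last joint's range is limited). The gripper opens to 88 mm and grips with 3 to 60 N. Pads are 18 mm wide; open, the fingers measure 123 mm over their backs; the gripper's body (75 mm by 187 mm) begins 45 mm behind the grasp point.
Start: joints at [1.145, 0.689, -0.195, 1.565, 0.157, 0.902, -0.215], TCP at [0.277, -0.56, 0.25] pointing down, gripper open.
Joint ranges: [-3.01, 3.01], [-0.46, 2.08], [-1.47, 1.51], [0.13, 2.56], [-1, 4.14], [0.04, 2.09], [-2.66, 2.66]. Speed limits (rad/s): [2.57, 2.57, 3.14, 3.14, 3.14, 3.14, 3.14].

### API

Orientations are given as a unit quaternion [x, y, z, w].
In Python, from plant import r gives the robot as it stands.
- The arm moves only by the tool move_arm, never from a script. Its argument "targets" is a list that holds one entry, the list of rows, each a list of 7 numbers: the turn, a rotation vector about the world's x, y, z in rad, then the shift along the world's x, y, z in m, then the opening, from 0 (shut) to 1 (fully open). A call has 1 to 5 rows; each row shifts and turns the pose as measured when the row begins; what a row does not reach is not made up. A row lasts 1/10 s, in which the tool goes at most 50 mm and 8.59 degrees, less where a joint would pass 70% of its speed; a pose out of reach is approached as far as the arm can. A call with a gripper value outside its range is refused whole. The fingers move at their own pace and stop on an object; "force" is the grip in N (left out, the last holds). Time passes only in rows, so rows that do not move let the fingers close. It gives the time, the measured TCP pose, the force and the opening at its end, in the units of the state.
- r.get_state(): the state, without advancing time (a new reading comes with each control period).
- r.snapshot(name): name is "scene" or "top" or "wrist"; returns a dict with "frame" (400x640x3 uint8, red, green, blue), "K" (3x3 intrinsics, pixels), "T" (4x4, takes a point from camera to world coordinates). Camera axes: x right, y up, looking along -z (the intrinsics and any distortion apply to the point x, -y, -z); pixel columns grow to the right and rows downward; lengths in m; the calibration is good to about 2 mm. A picture is of the moment at which its call begins. There is no depth.
- r.finish_job(): hands the job in, once; it reports no verdict.
Trained networks look in a picture, given as the dict that the camera call returned (one of the last four; its "shot" number tells which), for a name from the list of things; names that differ only in an ending like _2 or _b are one class to them, and where a whole thing is asked for, a point or a joint stands for the part that bears it (a point fixed in the world has none). Each returns a list of dicts, best first, with "score" (0 to 1); they miss things now and then, are a little off and sometimes report something else, mostly with a low value. They report only what shows in the picture. A call takes as long as a camera call. They do not tell look-alikes from the thing itself.
- r.find_in(picture, query): "centre" ([row, column] in pixels, amid what is visible of it).
The state is a dict: "clock": time; "q": joint angles; "qd": joint speeds; "joint_torque": joint torques, N m; "tool_pos": TCP position; "eef_rot": TCP orientation; "contact_force": force on the tool from outside, world axes, zero at the start; "moment": the same for the moment, N m; "opening": opening from 0.0 (shut) to 1.0 (fully open).
Only numpy, scipy, OpenCV 4.12 (cv2) and the standard library are available. Lean on these libraries where they do the work, as an engineer would, in place of code of your own. Each camera call takes 0.05 s, during which the arm holds its last target. There are 200 camera calls.

## Working session

There is one attempt and no reset: what is moved stays moved. The work goes in short steps, Python scripts to look and compute and a tool call to move; the robot and the scene stay as the last step left them, time stands still between calls to the robot, and variables do not carry over. Pictures are saved under pics/ and viewed, about 8 in all and at most 12, crops included, and the job is handed in when it is done.

Besides the shell and the picture viewer there is one more tool, called after "Call:" as name(argument=value, ...), one argument or row to a line, values as JSON. move_arm: Moves the arm, as the interface text tells. Its arguments: {"type":"object","properties":{"targets":{"type":"array","items":{"type":"array","items":{"type":"array","items":{"type":"number"}}}},"force":{"type":"number"}},"required":["targets"]}

```bash
mkdir -p pics; ls; cat > h.py <<'E'
import numpy as np, cv2
from plant import r
def save(s,n): cv2.imwrite('pics/'+n, s['frame'][:,:,::-1])
def ray(s,row,col,z):
    K=np.array(s['K']);T=np.array(s['T'])
    d=np.linalg.inv(K)@[col,row,1]; d=T[:3,:3]@[d[0],-d[1],-d[2]]
    o=T[:3,3]; return o+d*(z-o[2])/d[2]
def proj(s,p):
    K=np.array(s['K']);T=np.array(s['T'])
    c=T[:3,:3].T@(np.array(p)-T[:3,3]); u=K@[c[0],-c[1],-c[2]]; return u[1]/u[2],u[0]/u[2]
E
python3 - <<'E'
from h import *
st=r.get_state();print(st, r.finger_overhang)
a=r.snapshot('top');b=r.snapshot('scene')
save(a,'top1.png');save(b,'scene1.png')
print({k:v for k,v in a.items() if k!='frame'})
for q in ['empty_grip','empty_teal_end','gold_tote','silver_tote']:
    for n,s,in (('top',a),('scene',b)):
        print(q,n,[(np.round(d['centre']),round(d['score'],2),np.round(ray(s,*d['centre'],.07),3)) for d in r.find_in(s,q)])
E
```

```text
pics
{'clock': 0.0, 'q': array([ 1.14478773,  0.68999565, -0.1945099 ,  1.5663327 ,  0.15735144,
        0.90246307, -0.21505993]), 'qd': array([-0.00053846,  0.00036449, -0.00022839,  0.00188138,  0.00079482,
        0.00121644,  0.00129067]), 'joint_torque': array([ 4.10324938e-04, -5.27557182e+01, -1.26687974e+00, -1.53432637e+01,
       -5.27158077e-02,  6.46778994e-03,  1.84190194e-04]), 'tool_pos': array([ 0.2770418 , -0.55957875,  0.24890564]), 'eef_rot': array([ 8.49679787e-01, -5.27298252e-01, -8.06305439e-04, -4.02420926e-04]), 'contact_force': array([-0.22030155, -0.53912809,  0.08176426]), 'moment': array([ 0.03137252,  0.04267256, -0.03859167]), 'opening': 1.003644897598503} 0.011
{'K': array([[363.95840831,   0.        , 324.92827062],
       [  0.        , 363.95840831, 198.18019693],
       [  0.        ,   0.        ,   1.        ]]), 'T': array([[ 0.0207945 ,  0.98917869, -0.14523468,  0.28893803],
       [-0.9997832 ,  0.02072971, -0.00195965, -0.00475541],
       [ 0.00107222,  0.14524395,  0.98939529,  0.87954488],
       [ 0.        ,  0.        ,  0.        ,  
[... 436 characters left out ...]
d top [(array([319., 468.]), 0.87, array([ 0.152, -0.315,  0.07 ])), (array([251., 185.]), 0.86, array([0.284, 0.302, 0.07 ])), (array([172., 325.]), 0.63, array([ 0.469, -0.002,  0.07 ]))]
empty_teal_end scene [(array([170., 399.]), 0.85, array([0.301, 0.28 , 0.07 ])), (array([179., 212.]), 0.77, array([ 0.165, -0.294,  0.07 ])), (array([225., 342.]), 0.71, array([0.499, 0.004, 0.07 ]))]
gold_tote top [(array([178., 460.]), 0.9, array([ 0.461, -0.309,  0.07 ]))]
gold_tote scene [(array([246., 220.]), 0.86, array([ 0.48 , -0.308,  0.07 ]))]
silver_tote top [(array([128., 210.]), 0.87, array([0.566, 0.265, 0.07 ]))]
silver_tote scene [(array([224., 440.]), 0.62, array([0.577, 0.25 , 0.07 ]))]
```

View pics/top1.png

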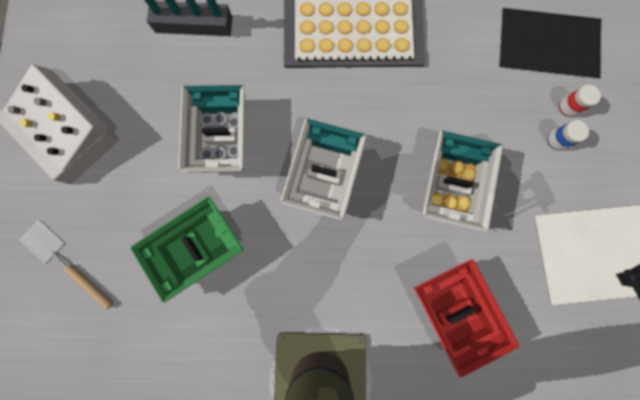

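View pics/scene1.png

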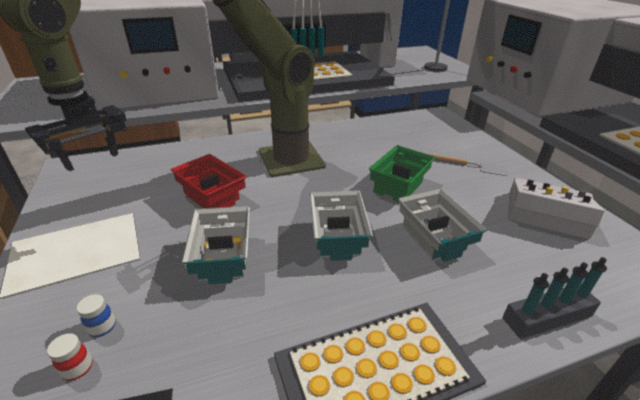

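The top view shows three white totes: silver-grey medals at (210,128), an empty one with only a black fin at (325,168), and gold medals at (462,180). All have their teal ends up in the image (world +x). The green (188,250) and red (465,318) ones are decoys. The middle white tote fits the description, and I'll confirm it in an enlarged crop.

```bash
python3 - <<'E'
from h import *
a=cv2.imread('pics/top1.png')[110:240,275:510]
cv2.imwrite('pics/crop1.png',cv2.resize(a,None,fx=3.4,fy=3.4,interpolation=cv2.INTER_CUBIC))
E
```

```text
(no output)
```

View pics/crop1.png

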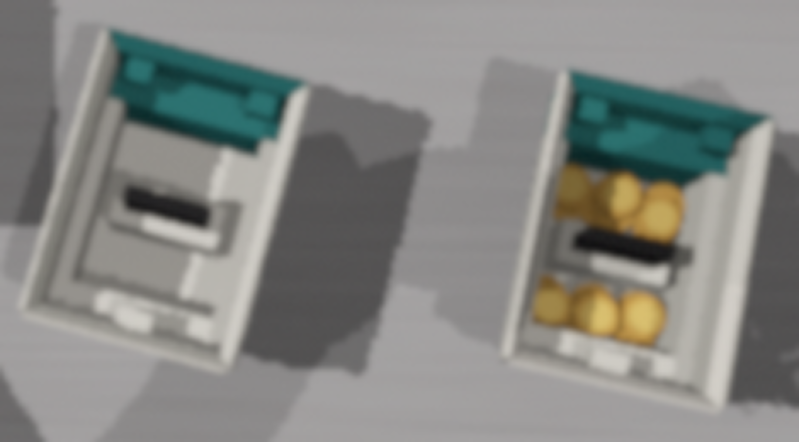

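The crop confirms it: the left tote is empty, with only a black fin and pedestal, and the right one has gold medals. Outer rim corners in crop pixels:
- **Empty:** (107,30), (310,85), (228,372), (20,308)
- **Gold:** (565,70), (773,118), (718,410), (503,357)

```bash
cat >> h.py <<'E'
def fit(s,cs,z=.092):
    # cs: (col,row) of +x+y, +x-y, -x-y, -x+y outer rim corners
    P=np.array([ray(s,v,u,z)[:2] for u,v in cs]); M=np.array([[.1,.071],[.1,-.071],[-.1,-.071],[-.1,.071]])
    c=P.mean(0); H=((P-c)*[1]).T; m=M
    a=np.arctan2(sum(m[:,0]*(P-c)[:,1]-m[:,1]*(P-c)[:,0]),sum((m*(P-c)).sum(1)))
    R=np.array([[np.cos(a),-np.sin(a)],[np.sin(a),np.cos(a)]])
    return c,np.degrees(a),np.abs(P-c-m@R.T).max()
E
python3 - <<'E'
from h import *
s=r.snapshot('top')
f=lambda L:[(275+(u+.5)/3.4-.5,110+(v+.5)/3.4-.5) for u,v in L]
print(fit(s,f([(107,30),(310,85),(228,372),(20,308)])))
print(fit(s,f([(565,70),(773,118),(718,410),(503,357)])))
E
```

```text
(array([0.47343867, 0.00106816]), np.float64(-15.1442050149653), np.float64(0.0028638902732024962))
(array([ 0.45340867, -0.30638516]), np.float64(-12.901374981849957), np.float64(0.0022885029651365657))
```

Call:
move_arm(
  targets=[
    [[0,0,0.14,0.016,0.046,0,1],[0,0,0.14,0.016,0.046,0,1],[0,0,0.14,0.016,0.046,0,1],[0,0,0.14,0.016,0.046,0,1],[0,0,0.14,0.016,0.046,0,1]],
  ],
)

```text
clock: 1.05
tool_pos: [0.3549, -0.3315, 0.2499]
eef_rot: [0.98, -0.199, 0.003, 0.003]
contact_force: [0.4, 0.2, -0.5]
opening: 1.002
```

```bash
cat > st.py <<'E'
from h import *
from scipy.spatial.transform import Rotation as Ro
t=r.get_state();X=Ro.from_quat(t['eef_rot']).as_matrix()
print(t['clock'],np.round(t['tool_pos'],4),'yaw',round(np.degrees(np.arctan2(X[1,0],X[0,0])),2),'z',np.round(X[:,2],3),'F',np.round(t['contact_force'],1),'M',np.round(t['moment'],2),'o',round(t['opening'],3),'q',np.round(t['q'],2))
E
python3 st.py
```

```text
1.05 [ 0.3549 -0.3315  0.2499] yaw -22.94 z [ 0.005 -0.008 -1.   ] F [ 0.4  0.2 -0.5] M [-0.02 -0.15 -0.04] o 1.002 q [ 0.91  0.52 -0.39  1.98  0.31  0.69 -0.07]
```

Call:
move_arm(
  targets=[
    [[0,0,0.149,0.018,0.048,0,1],[0,0,0.149,0.018,0.048,0,1],[0,0,0.149,0.018,0.048,0,1],[0,0,0.149,0.018,0.048,0,1],[0,0,0.149,0.018,0.048,0,1]],
  ],
)

```text
clock: 1.55
tool_pos: [0.4422, -0.097, 0.2517]
eef_rot: [0.985, 0.174, 0.007, 0.003]
contact_force: [0.5, -0.5, -0.5]
opening: 1.0
```

Call:
move_arm(
  targets=[
    [[0,0,0.149,0.01,0.025,0,1],[0,0,0.149,0.01,0.025,0,1],[0,0,0.149,0.01,0.025,0,1],[0,0,0.149,0,0.01,0,1],[0,0,0.149,0,0,0,1]],
  ],
)

```text
clock: 2.05
tool_pos: [0.4768, 0.001, 0.2541]
eef_rot: [0.852, 0.524, 0.012, -0.001]
contact_force: [-0.3, -0.3, -0.5]
opening: 0.998
```

```bash
python3 st.py
```

```text
2.05 [0.4768 0.001  0.2541] yaw 63.24 z [ 0.02   0.013 -1.   ] F [-0.3 -0.3 -0.5] M [-0.   -0.11  0.  ] o 0.998 q [ 0.42  0.58 -0.8   1.99  0.58  0.79  0.38]
```

Call:
move_arm(
  targets=[
    [[0,0,0.149,0,0,0,1],[0,0,0.149,0,0,0,1],[0,0,0.149,0,0,0,1],[0,0,0.149,0,0,0,1],[0,0,0.149,0,0,0,1]],
  ],
)

```text
clock: 2.55
tool_pos: [0.4778, 0.0015, 0.255]
eef_rot: [0.602, 0.799, 0.011, -0.004]
contact_force: [0.1, 0.5, 0.2]
opening: 0.998
```

Call:
move_arm(
  targets=[
    [[0,0,0.149,0,0,0,1],[0,0,0.149,0,0,0,1],[0,0,0.149,0,0,0,1],[0,0,0.149,0,0,0,1],[0,0,0.149,0,0,0,1]],
  ],
)

```text
clock: 3.05
tool_pos: [0.4786, -0.0001, 0.2553]
eef_rot: [0.268, 0.963, 0.009, -0.007]
contact_force: [-0.4, -0.5, 1.4]
opening: 1.0
```

```bash
python3 st.py
```

```text
3.05 [ 4.786e-01 -1.000e-04  2.553e-01] yaw 148.95 z [-0.008  0.021 -1.   ] F [-0.4 -0.5  1.4] M [ 0.09 -0.07  0.05] o 1.0 q [ 0.62  0.76 -1.22  1.95  0.81  1.05  1.62]
```

Call:
move_arm(
  targets=[
    [[-0.02,-0.008,0.14,-0.005,0.001,-0.03,1],[0,0,0.14,0,0,-0.03,1],[0,0,0,0,0,0,1]],
  ],
)

```text
clock: 3.35
tool_pos: [0.475, 0.0002, 0.1944]
eef_rot: [0.126, 0.992, 0.0, 0.001]
contact_force: [-0.9, -0.7, -0.2]
opening: 0.996
```

```bash
python3 st.py; python3 - <<'E'
from h import *
s=r.snapshot('wrist');save(s,'w1.png');print(r.find_in(s,'empty_grip'),s['T'][:3,3])
print(proj(s,[.473,.001,.074]))
E
```

```text
3.35 [4.750e-01 2.000e-04 1.944e-01] yaw 165.49 z [ 0.002  0.    -1.   ] F [-0.9 -0.7 -0.2] M [ 0.12 -0.02 -0.01] o 0.996 q [ 0.57  0.86 -1.19  2.04  0.99  0.99  1.74]
[{'centre': [193.6, 318.7], 'score': 0.64}, {'centre': [351.7, 454.6], 'score': 0.58}] [ 0.45618212 -0.06731309  0.32990298]
(np.float64(201.77013187030028), np.float64(317.9232079731326))
```

View pics/w1.png

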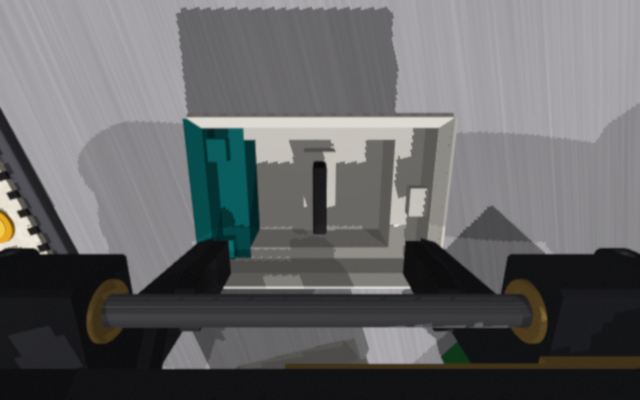

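The wrist view shows the empty tote, teal end on the left, with the fin upright at cols 313–327 and rows 161–234. The far rim edge runs from (184,116) to (454,116).

```bash
python3 - <<'E'
from h import *
s=r.snapshot('wrist')
for p in [(161,320),(197,319.5),(234,320)]: print(ray(s,*p,.074))
a=ray(s,116,184,.092);b=ray(s,116,454,.092);print(a,b,np.linalg.norm(a-b),np.degrees(np.arctan2(*(a-b)[1::-1])))
h=np.radians(-15.1);R=np.array([[np.cos(h),-np.sin(h)],[np.sin(h),np.cos(h)]])
print((a+b)[:2]/2-R@[0,.071])
E
```

```text
[ 0.46503736 -0.0299877   0.074     ]
[ 4.73133482e-01 -4.54819336e-04  7.40000000e-02]
[0.48115336 0.03216842 0.074     ]
[ 0.55334277 -0.09017526  0.092     ] [ 0.36085583 -0.03963622  0.092     ] 0.19901110106903439 -14.711427150301438
[ 0.43860348 -0.1334543 ]
```

Call:
move_arm(
  targets=[
    [[0,0,0,-0.001,0,-0.03,0.5],[0,0,0,0,0.001,-0.04,0.5],[0,0,0,0,0,-0.03,0.5],[0,0,0,0,0,-0.025,0.5],[0,0,0,0,0,0,0.5]],
  ],
  force=35,
)

```text
clock: 4.0
tool_pos: [0.4843, 0.0032, 0.0783]
eef_rot: [0.137, 0.99, 0.003, 0.014]
contact_force: [0.6, 0.6, 0.9]
opening: 0.569
```

```bash
python3 st.py
```

```text
4.0 [0.4843 0.0032 0.0783] yaw 164.23 z [ 0.028  0.002 -1.   ] F [0.6 0.6 0.9] M [ 0.17 -0.07  0.01] o 0.569 q [ 0.47  1.03 -1.02  2.11  1.33  0.85  1.46]
```

Call:
move_arm(
  targets=[
    [[0,0.028,0.015,-0.011,-0.002,0,0.5],[0,0,0,0,0,0,0.5]],
  ],
)

```text
clock: 4.2
tool_pos: [0.4755, 0.0018, 0.0816]
eef_rot: [0.131, 0.991, 0.001, 0.002]
contact_force: [0.8, -0.3, -0.2]
opening: 0.503
```

```bash
python3 st.py
```

```text
4.2 [0.4755 0.0018 0.0816] yaw 164.89 z [ 0.004  0.002 -1.   ] F [ 0.8 -0.3 -0.2] M [ 0.1  -0.06 -0.01] o 0.503 q [ 0.48  1.02 -1.03  2.12  1.29  0.86  1.5 ]
```

Call:
move_arm(
  targets=[
    [[0,0.006,0,-0.003,-0.001,-0.012,0.5],[0,0.006,0,-0.003,0,-0.012,0.5],[0,0,0,0,0,0,0.5]],
  ],
)

```text
clock: 4.5
tool_pos: [0.4726, 0.0009, 0.0594]
eef_rot: [0.134, 0.991, 0.001, -0.0]
contact_force: [0.0, -0.4, 1.1]
opening: 0.5
```

```bash
python3 st.py
```

```text
4.5 [0.4726 0.0009 0.0594] yaw 164.65 z [-0.     0.003 -1.   ] F [ 0.  -0.4  1.1] M [ 0.11 -0.07 -0.  ] o 0.5 q [ 0.47  1.06 -1.    2.13  1.35  0.85  1.45]
```

Call:
move_arm(
  targets=[
    [[-0.003,0,0.005,0.001,0,-0.003,0.5],[0,0,0,0,0,0,0],[0,0,0,0,0,0,0],[0,0,0,0,0,0,0],[0,0,0,0,0,0,0]],
  ],
  force=35,
)

```text
clock: 5.0
tool_pos: [0.4741, 0.0015, 0.0562]
eef_rot: [0.131, 0.991, -0.0, 0.0]
contact_force: [0.0, 0.1, 0.9]
opening: 0.159
```

```bash
python3 st.py
```

```text
5.0 [0.4741 0.0015 0.0562] yaw 164.96 z [ 0. -0. -1.] F [0.  0.1 0.9] M [ 0.16 -0.08 -0.02] o 0.159 q [ 0.46  1.07 -0.99  2.12  1.36  0.85  1.45]
```

Call:
move_arm(
  targets=[
    [[0,0,0,0,0,0,0],[0,0,0,0,0,0,0],[0,0,0,0,0,0.01,0],[0,0,0,0,0,0.02,0],[0,0,0,0,0,0.03,0]],
  ],
)

```text
clock: 5.5
tool_pos: [0.471, 0.0002, 0.1152]
eef_rot: [0.131, 0.991, -0.001, -0.004]
contact_force: [0.9, 0.4, -2.2]
opening: 0.137
```

```bash
python3 st.py
```

```text
5.5 [4.710e-01 2.000e-04 1.152e-01] yaw 164.96 z [-0.009 -0.002 -1.   ] F [ 0.9  0.4 -2.2] M [ 0.06 -0.04 -0.04] o 0.137 q [ 0.5   0.97 -1.07  2.1   1.18  0.89  1.58]
```

Call:
move_arm(
  targets=[
    [[0,0,0,0,0,0.04,0],[0,0,-0.05,0,0,0.04,0],[0,0,-0.1,0,0,0.02,0],[0,0,-0.13,0,0,0,0],[0,0,-0.13,0,0,0,0]],
  ],
)

```text
clock: 6.0
tool_pos: [0.47, 0.0013, 0.2248]
eef_rot: [0.335, 0.942, 0.001, -0.002]
contact_force: [0.5, -0.8, -3.5]
opening: 0.131
```

Call:
move_arm(
  targets=[
    [[0,0,-0.14,0,-0.01,0,0],[0,0,-0.14,0,-0.02,0,0],[0,0,-0.14,0,-0.02,0,0],[0,0,-0.14,0,-0.02,0,0],[0,0,-0.14,0,-0.02,0,0]],
  ],
)

```text
clock: 6.5
tool_pos: [0.4677, -0.0872, 0.2286]
eef_rot: [0.645, 0.764, 0.003, -0.001]
contact_force: [-0.3, -0.4, -2.9]
opening: 0.134
```

```bash
python3 st.py
```

```text
6.5 [ 0.4677 -0.0872  0.2286] yaw 99.64 z [ 0.002  0.006 -1.   ] F [-0.3 -0.4 -2.9] M [ 0.04 -0.1   0.03] o 0.134 q [ 0.67  0.68 -0.96  2.01  0.75  0.85  1.03]
```

Call:
move_arm(
  targets=[
    [[0,0,-0.14,0,-0.02,0,0],[0,0,-0.14,0,-0.02,0,0],[0,0,-0.14,0,-0.02,0,0],[0,0,-0.14,0,-0.02,0,0],[0,0,-0.14,0,-0.02,0,0]],
  ],
)

```text
clock: 7.0
tool_pos: [0.4644, -0.1897, 0.2309]
eef_rot: [0.874, 0.485, 0.003, -0.001]
contact_force: [0.8, -0.4, -3.5]
opening: 0.131
```

Call:
move_arm(
  targets=[
    [[0,0,-0.14,0,-0.02,0,0],[0,0,-0.14,0,-0.02,0,0],[0,0,-0.14,0,-0.02,0,0],[0,0,-0.14,0,-0.02,0,0],[0,0,-0.14,0,-0.02,0,0]],
  ],
)

```text
clock: 7.5
tool_pos: [0.4616, -0.2906, 0.233]
eef_rot: [0.99, 0.143, 0.003, -0.002]
contact_force: [-0.2, -0.0, -1.8]
opening: 0.134
```

```bash
python3 st.py
```

```text
7.5 [ 0.4616 -0.2906  0.233 ] yaw 16.5 z [ 0.006  0.004 -1.   ] F [-0.2 -0.  -1.8] M [-0.05 -0.07 -0.02] o 0.134 q [ 0.83  0.65 -0.58  1.82  0.47  0.81  0.3 ]
```

Call:
move_arm(
  targets=[
    [[-0.004,0.006,-0.14,-0.003,-0.005,-0.005,0],[0,0,-0.14,-0.003,-0.005,-0.005,0],[0,0,-0.14,-0.002,-0.006,-0.005,0],[0,0,-0.09,0,0,0,0],[0,0,0,0,0,0,0]],
  ],
)

```text
clock: 8.0
tool_pos: [0.4509, -0.3077, 0.2189]
eef_rot: [0.992, -0.124, -0.0, -0.001]
contact_force: [0.6, -0.2, -2.3]
opening: 0.133
```

```bash
python3 st.py;  python3 - <<'E'
from h import *
s=r.snapshot('scene');save(s,'s2.png')
w=r.snapshot('wrist')
c=s['frame'][150:310,140:300];c=cv2.resize(c,(560,560),interpolation=cv2.INTER_CUBIC)
cv2.imwrite('pics/m2.png',c[:,:,::-1]);save(w,'w2.png')
E
```

```text
8.0 [ 0.4509 -0.3077  0.2189] yaw -14.2 z [ 0.     0.002 -1.   ] F [ 0.6 -0.2 -2.3] M [-0.04 -0.11  0.03] o 0.133 q [ 0.76  0.65 -0.41  1.83  0.36  0.74 -0.09]
```

View pics/m2.png

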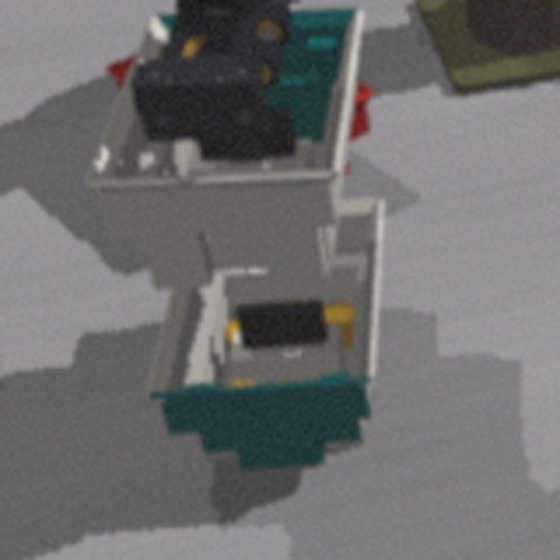

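View pics/w2.png

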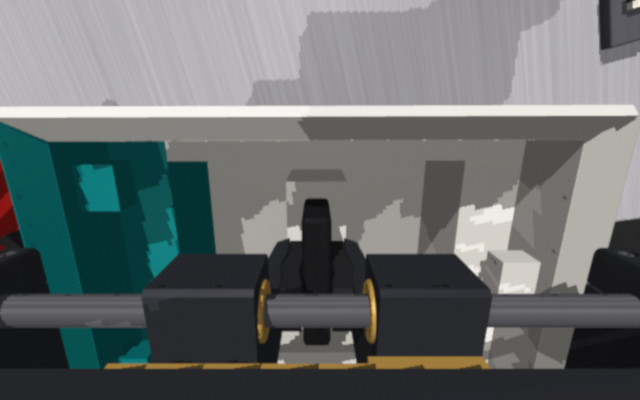

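The scene view shows the held tote level above the gold one, teal end towards the robot and over the gold tote's white end. Rim corners in this crop:
- **Gold:** (153,394), (373,380), (382,203)
- **Held:** (92,184), (340,178), (360,10)

```bash
python3 - <<'E'
from h import *
s=r.snapshot('scene')
f=lambda L,z:np.array([ray(s,150+v/3.5,140+u/3.5,z)[:2] for u,v in L])
for n,L,z in (('gold',[(153,394),(373,380),(382,203)],.092),('held',[(92,184),(340,178),(360,10)],.255)):
    P=f(L,z);print(n,np.round(P,4),'centre',(P[0]+P[2])/2,'lens',np.linalg.norm(P[1]-P[0]),np.linalg.norm(P[2]-P[1]),'diag heading',np.degrees(np.arctan2(*(P[1]-P[2])[::-1])),np.degrees(np.arctan2(*(P[1]-P[0])[::-1]))-90)
E
```

```text
gold [[ 0.5357 -0.3912]
 [ 0.5676 -0.2571]
 [ 0.3798 -0.2163]] centre [ 0.45774075 -0.30373946] lens 0.13780570136431314 0.19217548491755834 diag heading -12.270979595131445 -13.381847334372722
held [[ 0.5327 -0.3934]
 [ 0.5706 -0.2601]
 [ 0.3751 -0.2148]] centre [ 0.45386068 -0.30410528] lens 0.13866671862727004 0.20070573930155777 diag heading -13.04011409917189 -15.8781652877433
```

Call:
move_arm(
  targets=[
    [[-0.002,0,0.023,0.003,0.001,-0.015,0],[0,0,0,0,0,-0.02,0],[0,0,0,0,0,-0.015,0],[0,0,0,0,0,0,0]],
  ],
)

```text
clock: 8.55
tool_pos: [0.4556, -0.306, 0.1689]
eef_rot: [0.994, -0.106, 0.002, -0.0]
contact_force: [0.6, 0.2, -2.1]
opening: 0.132
```

```bash
python3 st.py
```

```text
8.55 [ 0.4556 -0.306   0.1689] yaw -12.22 z [ 0.005  0.    -1.   ] F [ 0.6  0.2 -2.1] M [-0.05 -0.02 -0.01] o 0.132 q [ 0.73  0.72 -0.38  1.87  0.43  0.62 -0.12]
```

Call:
move_arm(
  targets=[
    [[0,0.006,-0.01,-0.002,0,-0.01,0],[0,0.001,0,-0.0005,0,-0.01,0],[0,0,0,0,0,0,0]],
  ],
)

```text
clock: 8.85
tool_pos: [0.4538, -0.3059, 0.1488]
eef_rot: [0.994, -0.111, -0.0, 0.0]
contact_force: [0.1, -0.3, -3.4]
opening: 0.135
```

```bash
python3 st.py
```

```text
8.85 [ 0.4538 -0.3059  0.1488] yaw -12.72 z [-0.001 -0.    -1.   ] F [ 0.1 -0.3 -3.4] M [-0.03  0.03  0.03] o 0.135 q [ 0.72  0.75 -0.35  1.89  0.44  0.58 -0.14]
```

Call:
move_arm(
  targets=[
    [[0,0,0,0,0,-0.006,0],[0,0,0,0,0,-0.005,0],[0,0,0,0,0,0,0]],
  ],
)

```text
clock: 9.15
tool_pos: [0.4544, -0.3062, 0.1375]
eef_rot: [0.994, -0.111, 0.0, 0.0]
contact_force: [-0.5, 0.7, -3.3]
opening: 0.134
```

```bash
python3 st.py
```

```text
9.15 [ 0.4544 -0.3062  0.1375] yaw -12.71 z [ 0.001 -0.001 -1.   ] F [-0.5  0.7 -3.3] M [-0.06  0.   -0.01] o 0.134 q [ 0.71  0.77 -0.34  1.89  0.46  0.55 -0.15]
```

Call:
move_arm(
  targets=[
    [[0,0,0,0,0,-0.003,0],[0,0,0,0,0,-0.001,0],[0,0,0,0,0,-0.001,0],[0,0,0,0,0,0,0]],
  ],
)

```text
clock: 9.55
tool_pos: [0.4548, -0.3064, 0.1324]
eef_rot: [0.994, -0.111, 0.001, 0.0]
contact_force: [-0.9, 0.6, -2.9]
opening: 0.133
```

```bash
python3 st.py
```

```text
9.55 [ 0.4548 -0.3064  0.1324] yaw -12.71 z [ 0.001 -0.001 -1.   ] F [-0.9  0.6 -2.9] M [-0.05 -0.1  -0.01] o 0.133 q [ 0.71  0.78 -0.33  1.9   0.46  0.54 -0.16]
```

Call:
move_arm(
  targets=[
    [[0,0,0,0,0,-0.001,0],[0,0,0,0,0,-0.001,0],[0,0,0,0,0,0,0]],
  ],
)

```text
clock: 9.85
tool_pos: [0.455, -0.3065, 0.1326]
eef_rot: [0.994, -0.111, 0.001, 0.001]
contact_force: [-0.1, 0.1, -3.7]
opening: 0.135
```

```bash
python3 st.py
```

```text
9.85 [ 0.455  -0.3065  0.1326] yaw -12.72 z [ 0.002 -0.003 -1.   ] F [-0.1  0.1 -3.7] M [ 0.   -0.07  0.  ] o 0.135 q [ 0.71  0.78 -0.33  1.9   0.46  0.54 -0.16]
```

Call:
move_arm(
  targets=[
    [[-0.003,0.002,0,0,0,-0.003,0],[0,0,0,0,0,0,0]],
  ],
)

```text
clock: 10.05
tool_pos: [0.4555, -0.307, 0.133]
eef_rot: [0.994, -0.111, 0.001, 0.004]
contact_force: [0.1, -0.5, -3.6]
opening: 0.134
```

```bash
python3 st.py
```

```text
10.05 [ 0.4555 -0.307   0.133 ] yaw -12.75 z [ 0.002 -0.009 -1.   ] F [ 0.1 -0.5 -3.6] M [-0.01 -0.03 -0.04] o 0.134 q [ 0.7   0.77 -0.33  1.9   0.47  0.54 -0.17]
```

```bash
python3 - <<'E'
from h import *
t=r.get_state();print(np.round(t['joint_torque'],2),np.round(t['contact_force'],1),t['tool_pos'])
s=r.snapshot('scene');save(s,'s3.png')
c=s['frame'][120:300,100:340];c=cv2.resize(c,(800,600),interpolation=cv2.INTER_CUBIC)
cv2.imwrite('pics/m3.png',c[:,:,::-1])
t=r.get_state();print(np.round(t['joint_torque'],2),np.round(t['contact_force'],1),t['tool_pos'])
E
```

```text
[ 9.000e-02 -5.196e+01 -3.070e+00 -9.710e+00 -1.000e-02  1.200e-01
 -3.000e-02] [ 0.1 -0.5 -3.6] [ 0.4555213  -0.30697316  0.13295801]
[ 2.000e-02 -5.098e+01 -3.040e+00 -9.420e+00 -3.000e-02  1.000e-01
 -1.000e-02] [-0.8 -0.4 -3.2] [ 0.45568014 -0.3070651   0.13279644]
```

View pics/m3.png

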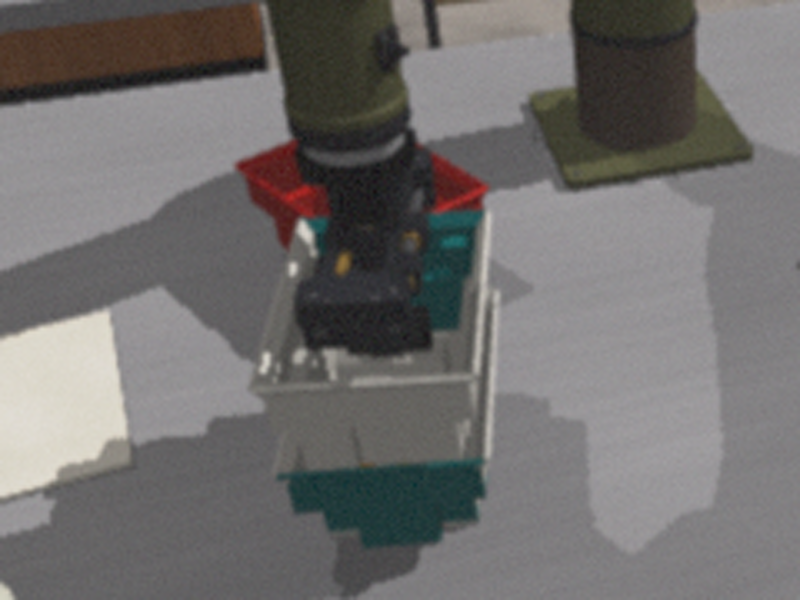

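The scene view shows the tote level over the gold one, its near rim at row 385 and the gold rim at row 468 in the crop. That puts its underside about 1 mm above the lugs. My last tilt correction had the wrong sign, so I'll reverse it.

Call:
move_arm(
  targets=[
    [[0.009,0.002,0,-0.001,0,-0.003,0],[0,0,0,0,0,-0.002,0],[0,0,0,0,0,0,0]],
  ],
)

```text
clock: 10.4
tool_pos: [0.4558, -0.3073, 0.1326]
eef_rot: [0.994, -0.111, 0.002, 0.001]
contact_force: [-0.4, -0.2, -3.3]
opening: 0.13
```

```bash
python3 st.py
```

```text
10.4 [ 0.4558 -0.3073  0.1326] yaw -12.74 z [ 0.003 -0.003 -1.   ] F [-0.4 -0.2 -3.3] M [-0.07 -0.07  0.  ] o 0.13 q [ 0.71  0.78 -0.33  1.89  0.46  0.54 -0.16]
```

Call:
move_arm(
  targets=[
    [[0.003,0.003,0,-0.002,0.001,-0.005,0]],
  ],
)

```text
clock: 10.5
tool_pos: [0.4559, -0.3075, 0.1312]
eef_rot: [0.994, -0.111, 0.003, 0.001]
contact_force: [-6.9, 2.2, 56.7]
opening: 0.134
```

```bash
python3 st.py; python3 - <<'E'
from h import *
t=r.get_state();print(np.round(t['joint_torque'],2))
w=r.snapshot('wrist');save(w,'w3.png')
E
python3 st.py
```

```text
10.5 [ 0.4559 -0.3075  0.1312] yaw -12.74 z [ 0.005 -0.003 -1.   ] F [-6.9  2.2 56.7] M [0.45 1.47 0.02] o 0.134 q [ 0.71  0.78 -0.33  1.9   0.46  0.54 -0.16]
[ -0.84 -20.11  -0.89  -4.93   0.21  -2.52  -0.03]
10.55 [ 0.4559 -0.3074  0.1312] yaw -12.74 z [ 0.005 -0.004 -1.   ] F [-4.2  0.8 31.1] M [0.3  0.95 0.11] o 0.131 q [ 0.71  0.78 -0.33  1.9   0.47  0.54 -0.16]
```

Call:
move_arm(
  targets=[
    [[0,0,0,0,0,0,0],[0,0,0,0,0,0,0.2],[0,0,0,0,0,0,0.4],[0,0,0,0,0,0,0.4],[0,0,0,0,0,0,0.4]],
  ],
)

```text
clock: 11.05
tool_pos: [0.4568, -0.3081, 0.1306]
eef_rot: [0.994, -0.111, 0.004, 0.002]
contact_force: [-0.1, -0.4, -0.1]
opening: 0.399
```

```bash
python3 st.py
```

```text
11.05 [ 0.4568 -0.3081  0.1306] yaw -12.76 z [ 0.007 -0.004 -1.   ] F [-0.1 -0.4 -0.1] M [-0.   -0.   -0.01] o 0.399 q [ 0.71  0.78 -0.33  1.9   0.47  0.53 -0.16]
```

Released, with no contact force. I'll go straight up and then clear of the view.

Call:
move_arm(
  targets=[
    [[0,0,0,0,0,0.015,0.4],[0,0,0,0,0,0.03,0.4],[0,0,0,0,0,0.045,0.4],[0,0,0,0,0,0.045,0.4],[0,0,0,0,0,0.03,0.4]],
  ],
)

```text
clock: 11.55
tool_pos: [0.4524, -0.3056, 0.2942]
eef_rot: [0.994, -0.11, -0.004, -0.002]
contact_force: [0.7, -0.5, -0.6]
opening: 0.398
```

Call:
move_arm(
  targets=[
    [[0,0,0,-0.01,-0.045,0,0.4],[0,0,0,-0.02,-0.045,0,0.4],[0,0,0,-0.02,-0.045,0,0.4],[0,0,0,-0.02,-0.045,0,0.4],[0,0,0,0,-0.03,0,0.4]],
  ],
)

```text
clock: 12.05
tool_pos: [0.384, -0.5173, 0.3002]
eef_rot: [0.995, -0.104, 0.002, -0.001]
contact_force: [0.3, -0.3, -0.4]
opening: 0.403
```

```bash
python3 st.py; python3 - <<'E'
from h import *
a=r.snapshot('top');b=r.snapshot('scene')
A=cv2.resize(a['frame'][110:250,400:540],(560,560),interpolation=cv2.INTER_CUBIC)
B=cv2.resize(b['frame'][150:310,140:300],(560,560),interpolation=cv2.INTER_CUBIC)
cv2.imwrite('pics/f1.png',A[:,:,::-1]);cv2.imwrite('pics/f2.png',B[:,:,::-1])
E
```

```text
12.05 [ 0.384  -0.5173  0.3002] yaw -11.94 z [ 0.004  0.002 -1.   ] F [ 0.3 -0.3 -0.4] M [-0.03 -0.1   0.03] o 0.403 q [ 1.11  0.69 -0.46  1.43  0.32  1.09  0.38]
```

View pics/f1.png

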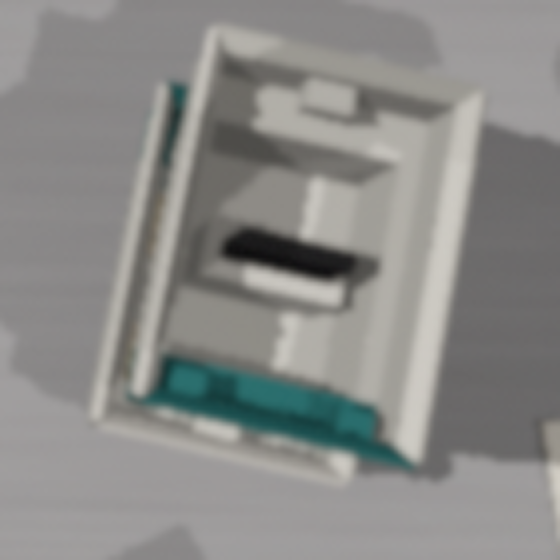

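View pics/f2.png

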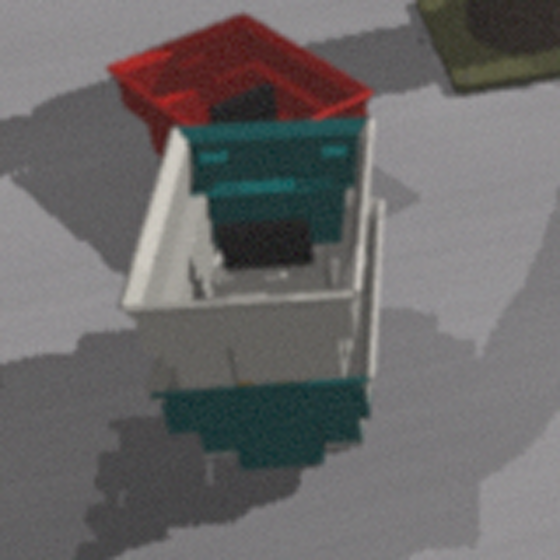

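The top crop shows the stacked tote's rim corners at (213,28), (483,95), (415,467) and (132,398), with its teal end at the bottom over the gold tote's white end. The gold rim shows at (97,420) and (350,482), and in the scene crop at (372,382) and (382,203), as before. A fit will give the height.

```bash
python3 - <<'E'
from h import *
s=r.snapshot('top');b=r.snapshot('scene')
C=[(400+u/4,110+v/4) for u,v in [(213,28),(483,95),(415,467),(132,398)]]
for z in (.146,.168): 
    P=np.array([ray(s,v,u,z)[:2] for u,v in C]);print(z,fit(s,C,z),[round(np.linalg.norm(P[i]-P[i-1]),4) for i in range(4)])
    D=[(140+u/3.5,150+v/3.5) for u,v in [(358,296),(123,308),(178,128),(375,122)]]
    Q=np.array([ray(b,v,u,z)[:2] for u,v in D]);print(' scene centre',Q.mean(0),[round(np.linalg.norm(Q[i]-Q[i-1]),4) for i in range(4)])
for u,v in [(97,420),(350,482)]: print(ray(s,110+v/4,400+u/4,.092))
for u,v in [(503,357),(718,410)]: print('was',ray(s,110+v/3.4,275+u/3.4,.092))
print([(q,r.find_in(s,q)) for q in ('silver_tote','gold_tote')])
E
```

```text
0.146 (array([ 0.46014035, -0.31696857]), np.float64(-13.206736406958003), np.float64(0.0020438546059543816)) [np.float64(0.2026), np.float64(0.1442), np.float64(0.2007), np.float64(0.1454)]
 scene centre [ 0.43022795 -0.3042651 ] [np.float64(0.2017), np.float64(0.1446), np.float64(0.2042), np.float64(0.1454)]
0.168 (array([ 0.45500576, -0.30760488]), np.float64(-13.206736406958), np.float64(0.002854292559057392)) [np.float64(0.1966), np.float64(0.1398), np.float64(0.1946), np.float64(0.141)]
 scene centre [ 0.46111173 -0.304582  ] [np.float64(0.1938), np.float64(0.1389), np.float64(0.1962), np.float64(0.1397)]
[ 0.37213271 -0.21973521  0.092     ]
[ 0.34135896 -0.35572676  0.092     ]
was [ 0.37207325 -0.21689103  0.092     ]
was [ 0.34110896 -0.35285904  0.092     ]
[('silver_tote', [{'centre': [130.1, 209.7], 'score': 0.86}]), ('gold_tote', [{'centre': [201.7, 431.7], 'score': 0.72}])]
```

```bash
python3 - <<'E'
from h import *
n={'top':r.snapshot('top'),'scene':r.snapshot('scene')}
def chk(name,ref,c0,c1,r0,r1):
    A=cv2.cvtColor(cv2.imread('pics/'+ref),cv2.COLOR_BGR2GRAY);B=cv2.cvtColor(n[name]['frame'],cv2.COLOR_RGB2GRAY)
    f=lambda X:cv2.resize(X,None,fx=8,fy=8,interpolation=cv2.INTER_CUBIC)
    T=f(A[r0:r1,c0:c1]);S=f(B[r0-4:r1+4,c0-4:c1+4]);m=cv2.minMaxLoc(cv2.matchTemplate(S,T,cv2.TM_CCOEFF_NORMED))
    print(name,(m[3][0]-32)/8,(m[3][1]-32)/8,round(m[1],3))
chk('top','top1.png',418,430,200,222)     # gold white-end left corner
chk('top','top1.png',180,246,84,172)      # silver
chk('scene','scene1.png',185,250,258,290) # gold teal end
chk('scene','s2.png',185,250,258,290)
chk('scene','scene1.png',240,254,206,260)
chk('scene','scene1.png',400,480,190,260)
E
```

```text
top 0.0 0.0 0.995
top 0.0 0.0 1.0
scene 0.0 -0.375 0.925
scene -0.125 0.0 0.948
scene 0.125 0.375 0.685
scene 0.0 0.0 0.997
```

Neither the gold nor the silver tote has moved, so I'm handing in.

```bash
python3 -c "
from plant import r
print(r.finish_job())"
```

```text
the job is handed in; nothing more can be done
None
```

The empty tote is stacked on the gold tote, turned half round so its teal end lies over the gold tote's white end, and standing on the rim lugs. I set it down under control, let go, moved the arm clear and handed the job in after about 12.5 s of the 42 s.

**Last checks:**
- **Height:** in both cameras the stacked rim fits 168 mm (underside at 76 mm, on the lugs). Fitted that way, the two views agree on its centre to about 6 mm, against about 30 mm for a nested tote. Rim size alone was inconclusive, falling between the two heights.
- **Position:** it sits within about 2 mm and 0.5° of the centre and heading I measured for the gold tote.
- **Other totes:** image matching shows no shift of the gold or silver tote (0 px in the top view, under 0.4 px in the scene view). A hand-picked corner comparison had suggested about 3 mm for the gold tote, but the matching did not bear that out.

**Set-down force:** contact with the lugs did not show in the force readings until one last downward step of a few millimetres, when the wrist briefly read about 57 N (limit 120 N). It had fallen to zero by the time the gripper was open.

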